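Clamp the lino block to the cutting board

ROBOT

A 6-joint arm with a two-finger parallel gripper is mounted at the origin on a cart in front of the work surface, level with it; the furniture and walls round the work are solid. World frame = base frame: x ahead of the robot, y to its left, z up, the work surface at z = 0. Lengths are in m, angles in rad, forces in N, time in s.
With the tool pointing down it reaches from about 0.15 to 0.775 m from the base axis. Payload 6.1 kg.
Tool frame: the origin (TCP) lies at the very end of the fingers, on their centre line; the grasp point (between the pads) lies 19 mm behind it; x points along the fingers, y is the direction in which the jaws open and shut, and the axes are right-handed (so a half turn about x gives the same grasp; the last joint's range is limited). The gripper opens to 85 mm and grips with 20 to 120 N. Pads are 22 mm wide; open, the fingers measure 114 mm over their backs; the gripper's body (76 mm by 85 mm) begins 54 mm behind the grasp point. The pads swing forward as they close: fully open they stand 13 mm farther back than shut.
Start: joints at [-1.204, 0.126, -0.04, 1.405, 0, 1.571], TCP at [0.188, -0.49, 0.231] pointing down, gripper open.
Joint ranges: [-2.72, 2.72], [-0.95, 1.95], [-1.27, 1.35], [-1.78, 2.02], [-1.46, 1.47], [-3.14, 3.14]. Speed limits (rad/s): [2.39, 2.39, 3.01, 3.14, 3.14, 3.14].

INTERFACE

Orientations are given as a unit quaternion [x, y, z, w].
In Python, from bench import manip gives the robot as it stands.
- The arm moves only by the shell command python3 -m crank 'ROWS'. ROWS is a JSON object of lists of equal length, an entry for each row: "translation": the shift along the world's x, y, z in mm, a list of three; "delta_rot": the turn, a rotation vector about the world's x, y, z in rad, a list of three; "gripper": the closure, from 0 (fully open) to 1 (shut). A call has 1 to 5 rows; each row shifts and turns the commanded pose from where the row before left it; what a row does not reach is not made up. A row lasts 1/10 s, in which the tool goes at most 50 mm and 8.59 degrees, less where a joint would pass 70% of its speed; a pose out of reach is approached as far as the arm can. A call with a gripper value outside its range is refused whole. The fingers move at their own pace and stop on an object; the grip force is fixed at half the most. Time passes only in rows, so rows that do not move let the fingers close. It gives the time, the measured TCP pose, the force and the opening at its end, in the units of the state.
- manip.observe(): the state, without advancing time (a new reading comes with each control period).
- manip.grab_frame(name): name is "side" or "top" or "wrist"; returns (picture, depth): 384x512x3 uint8, red, green, blue; 384x512 float32, m along the optical axis (not along the pixel's ray), 0 where there is no reading.
- manip.camera_params(name): a dict with "camera_matrix" (3x3 intrinsics, pixels), "origin" and "rotation" of the camera in the world. Camera axes: x right, y down, z forward; pixel columns grow to the right and rows downward; lengths in m; the calibration is good to about 2 mm. A picture is of the moment at which its call begins: read the wrist's pose just before it. camera_params takes no time and is no camera call; for the wrist camera it gives the pose at the moment of the call.
- manip.close_job(): hands the job in, once; it reports no verdict.
The state is a dict: "time_s": time; "q": joint angles; "joint_vel": joint speeds; "tau": joint torques, N m; "position": TCP position; "eef_rot": TCP orientation; "force": force on the tool from outside, world axes, zero at the start; "wrist_torque": the same for the moment, N m; "opening": finger opening in m.
Only numpy, scipy, OpenCV 4.12 (cv2) and the standard library are available. Lean on these libraries where they do the work, as an engineer would, in place of code of your own. Each camera call takes 0.05 s, during which the arm holds its last target. There are 200 camera calls.

TASK

Get the lino printing block ready for carving: slide it along the clamping board until its edge sits flush against the wooden stop bar, and then push the toggle clamp's handle down past its dead centre so that the clamp stays locked with its spindle pressing on the block. Leave the other things on the desk where they are.

Things in the scene. Friction and masses are not known exactly. Their poses are not given: they have to be found in the camera images.
- clamp_board: fixed plywood board, 170 x 310 x 12 mm, top at z = 12 mm. Origin on the desk under it; it spans x -85..85, y -150..160 mm of its own frame, z up. A dark wooden stop bar lies across it along x; behind the bar (+y side), on the line x = 0, stands a steel hold-down toggle clamp with its arm raised 65 degrees (top 145 mm over the desk), which comes down over the bar to -y.
- stop_face (a point): middle of the stop bar's face that the block must meet, at the height of the board's top: x = 0, y = 60, z = 12 mm in the board's frame. The face looks to the board's -y; the bar is 160 mm long (board x), 15 mm thick, 11 mm high.
- lino_block: loose flat printing block, 120 (its x) x 100 (its y) x 14 mm thick, 0.15 to 0.3 kg, plywood with grey lino on top, lying on the board on the -y side of the stop bar, 30 to 85 mm off it. Origin at the centre of its underside; its axes run roughly along the board's, and its +y edge faces the bar. Home and flush, its origin is at y = 10 mm in the board's frame.
- clamp_handle (a joint): handle angle, rad. Near 0 it is open, raised 65 degrees above level (1.134 rad - value), leaning to the board's +y; it grows to the end stop at 1.05 (nearly level). Friction holds it open. Dead centre is 0.90: with the block under the spindle it resists from about 0.65 (some 5 to 7 N at handle_push) and springs back a little; beyond 0.90 it snaps to the end stop and stays locked.
- handle_pivot (a point): centre of the handle's hinge axis, which is parallel to the board's x: x = 0, y = 140, z = 57 mm in the board's frame. The handle swings in the board's y-z plane.
- handle_push (a point): point on the upper face (towards the clamp arm) of the black rubber grip, 110 mm out along the handle from its pivot and 7.5 mm above its centre line; a good place to push, moves with the handle. The grip is 22 mm wide (board x), 15 mm thick and ends 130 mm from the pivot.
- clamp_spindle: rubber-tipped upright spindle, 17 mm across, at the end of the clamp arm, spring loaded. Origin on the arm's hinge (y = 90, z = 57 mm in the board's frame); it turns with the arm. Clamped, its tip stands at x = 0, y = 15 mm of the board's frame and presses with some 8 to 16 N.
- corked_vial: bystander: small corked vial, 31 mm across, 43 mm high, origin at the centre of its underside
- eraser: bystander: cream eraser 23 x 35 x 12 mm, origin at the centre of its underside
- ink_bottle: bystander: square ink bottle 46 x 45 x 88 mm, origin at the centre of its underside
- medium_bottle: bystander: round bottle 47 mm across, 95 mm high, origin at the centre of its underside
- tape_roll: bystander: flat roll of tape 96 mm across, 30 mm high, origin at the centre of its underside

How it is judged:
By the outcome, as a careful person would: the job done as asked, in the order asked, and still so for the second after the job is handed in, with the robot touching nothing.
It also fails if it takes over 50 s, if anything falls off the work surface, if the arm or the gripper's body presses on something with over 40 N, if the wrist force passes 120 N, or if a joint passes its speed limit or range.

## Working session

There is one attempt and no reset: what is moved stays moved. The work goes in short steps, Python scripts to look and compute and a shell command to move; the robot and the scene stay as the last step left them, time stands still between calls to the robot, and variables do not carry over. Pictures are saved under pics/ and viewed, about 8 in all and at most 12, crops included, and the job is handed in when it is done.

```bash
mkdir -p pics; ls
python3 - <<'E'
from bench import manip
import cv2,numpy as np
print(manip.observe())
for n in("side","top"):
    p,d=manip.grab_frame(n); cv2.imwrite(f"pics/{n}0.png",p[:,:,::-1]); np.savez(f"pics/{n}0.npz",p=p,d=d,**manip.camera_params(n)); print(n,manip.camera_params(n))
E
```

```text
pics
{'time_s': 0.0, 'q': array([-1.20398444e+00,  1.26414804e-01, -4.06192186e-02,  1.40542729e+00,
        2.31031786e-05,  1.57079203e+00]), 'joint_vel': array([-1.19478534e-04, -4.06562479e-04,  7.72189558e-04,  6.91059874e-05,
       -9.63370974e-04,  9.24647274e-04]), 'tau': array([-1.54042123e-04, -4.35913289e+01,  3.52923810e+01,  1.74505968e-02,
       -2.03053160e-04, -1.24586310e-05]), 'position': array([ 0.18814162, -0.4896781 ,  0.2305051 ]), 'eef_rot': array([-0.6951475 , -0.12954346,  0.69534615, -0.12838291]), 'force': array([-0.81399537,  0.8603177 , -0.04674065]), 'wrist_torque': array([-0.00874187, -0.03555198, -0.01511133]), 'opening': 0.08576924047791729}
side {'camera_matrix': array([[463.2214029 ,   0.        , 261.80037837],
       [  0.        , 463.2214029 , 200.18076769],
       [  0.        ,   0.        ,   1.        ]]), 'origin': array([ 0.3553651 , -0.77012334,  0.91534857]), 'rotation': array([ 0.9027346 , -0.12282444,  0.05416338, -0.40871839])}
top {'camera_matrix': array([[432.44671651,   0.        , 264.27488282],
       [  0.        , 432.44671651, 190.52459653],
       [  0.        ,   0.        ,   1.        ]]), 'origin': array([0.54543446, 0.06294532, 0.97725378]), 'rotation': array([-6.96234350e-01,  7.17174488e-01, -6.83787375e-05,  3.03064237e-02])}
```

View pics/side0.png

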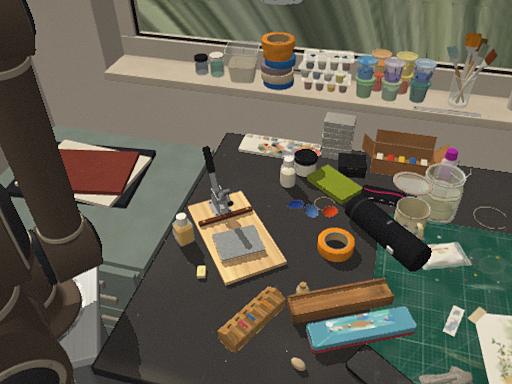

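View pics/top0.png

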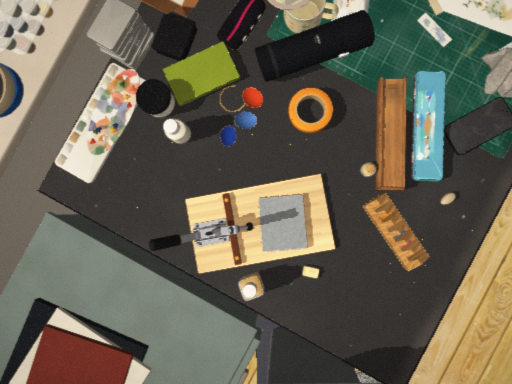

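Side view: the board is around (235,235), with the handle tip at (207,150). Top view: the board corners are at about (186,200), (324,175), (335,248) and (198,272). The grey block is at (285,222), the brown bar near (232,228) and the grip at (165,241). Board +y points to image left, which is roughly world +y.

```bash
cat > h.py <<'E'
import cv2,numpy as np
from scipy.spatial.transform import Rotation as R
def load(f): return dict(np.load(f))
def rays(c,uv):
    K=c['camera_matrix'];uv=np.atleast_2d(uv).astype(float)
    d=np.c_[(uv-K[[0,1],[2,2]])/K[[0,1],[0,1]],np.ones(len(uv))]
    return R.from_quat(c['rotation']).apply(d)
def plane(c,uv,z):
    d=rays(c,uv); return c['origin']+d*((z-c['origin'][2])/d[:,2])[:,None]
def cloud(c):
    v,u=np.indices(c['d'].shape); uv=np.c_[u.ravel(),v.ravel()]
    return (c['origin']+rays(c,uv)*c['d'].ravel()[:,None]).reshape(*c['d'].shape,3)
def big(m,n=1):
    k,l,s,_=cv2.connectedComponentsWithStats(m.astype(np.uint8)); o=1+np.argsort(-s[1:,4])[:n]
    return l==o[0]
def quad(m):
    cs=max(cv2.findContours(m.astype(np.uint8),cv2.RETR_EXTERNAL,cv2.CHAIN_APPROX_NONE)[0],key=cv2.contourArea)
    return cs[:,0,:]
E
python3 - <<'E'
from h import *
for n,roi,box in (("top",(160,290,140,350),0),("side",(140,290,180,295),0)):
    c=load(f"pics/{n}0.npz"); P=cloud(c); p=c['p']; hsv=cv2.cvtColor(p,cv2.COLOR_RGB2HSV)
    a,b,e,f=roi; M=np.zeros(p.shape[:2],bool); M[a:b,e:f]=1
    H,S,V=[hsv[...,i].astype(int) for i in range(3)]
    wood=M&(V>150)&(S>50)&(H>8)&(H<30)
    grey=M&(S<40)&(V>75)&(V<175)
    bar=M&(S>110)&(V>40)&(V<140)&(H<15)
    for nm,m,z in(("board",wood,.012),("block",grey,.026),("bar",bar,.023)):
        m=cv2.morphologyEx(m.astype(np.uint8),cv2.MORPH_CLOSE if nm!='block' else cv2.MORPH_OPEN,np.ones((3,3)))>0
        m=big(m); q=quad(m); W=plane(c,q,z)*1000
        r=cv2.minAreaRect(W[:,:2].astype(np.float32)); rp=cv2.minAreaRect(q)
        print(n,nm,m.sum(),"rect mm",np.round(r[0],1),np.round(r[1],1),round(r[2],1),"depthz",np.round(np.percentile(P[m][:,2]*1000,[10,50,90]),1)); print(np.round(cv2.boxPoints(r)).tolist())
    # heights above 30mm near board -> clamp points
    if n=="top":
        t=M&(P[...,2]>.04)&(P[...,2]<.2); t[:, 320:]=0
        v,u=np.nonzero(t); Q=P[t]*1000
        dark=(V[t]<60)
        for uu in range(145,260,6):
            s=(abs(u-uu)<2)
            if s.any(): print(uu,np.round(np.median(v[s])),np.round(np.median(Q[s],0)),s.sum())
E
```

```text
top board 6844 rect mm [514.5 117.7] [169.8 310.4] 8.8 depthz [ 9.4 11.7 14.2]
[[407.0, 258.0], [454.0, -49.0], [622.0, -23.0], [575.0, 284.0]]
top block 2207 rect mm [515.9  65.2] [115.4  95.5] 2.8 depthz [23.4 25.6 27.8]
[[456.0, 110.0], [461.0, 15.0], [576.0, 20.0], [571.0, 116.0]]
top bar 194 rect mm [548.5 184.4] [68.7 16.2] 7.3 depthz [20.1 22.4 24.7]
[[513.0, 188.0], [515.0, 172.0], [584.0, 181.0], [582.0, 197.0]]
151 245.0 [485. 313. 169.] 31
157 244.0 [486. 304. 163.] 35
163 242.0 [487. 296. 150.] 36
169 241.0 [489. 288. 136.] 31
175 240.0 [490. 280. 121.] 33
181 239.0 [491. 272. 103.] 25
187 238.0 [492. 263.  87.] 24
193 235.0 [496. 254.  68.] 32
199 236.0 [493. 243.  62.] 33
205 234.0 [496. 230.  64.] 13
211 232.0 [500. 216.  67.] 24
217 231.0 [503. 202.  74.] 42
223 231.0 [503. 191.  81.] 36
229 230.0 [507. 171. 115.] 27
235 229.0 [509. 158. 131.] 27
241 282.0 [393. 155.  60.] 44
247 280.0 [398. 141.  87.] 59
253 281.0 [395. 129.  69.] 51
259 284.0 [389. 119.  58.] 35
side board 2758 rect mm [516.9 115.5] [170.9 310.9] 8.9 depthz [ 9.3 11.7 14.4]
[[408.0, 256.0], [456.0, -51.0], [625.0, -25.0], [577.0, 282.0]]
side block 1174 rect mm [517.6  63.8] [116.9  96.5] 3.1 depthz [23.4 25.6 28. ]
[[457.0, 109.0], [462.0, 12.0], [579.0, 19.0], [573.0, 115.0]]
side bar 275 rect mm [507.7 171.4] [159.5  22.8] 8.8 depthz [16.3 21.3 24.4]
[[427.0, 170.0], [431.0, 148.0], [588.0, 172.0], [585.0, 195.0]]
```

```bash
cat >> h.py <<'E'
A=np.radians(8.85); O=np.array([516.5,111.7])
BX=np.array([np.cos(A),np.sin(A)]); BY=np.array([-BX[1],BX[0]])
def w(x,y): return O+x*BX+y*BY
def b(p): d=np.asarray(p)[:2]-O; return np.array([d@BX,d@BY])
E
python3 - <<'E'
from h import *
from bench import manip
s=manip.observe(); r=R.from_quat(s['eef_rot']); print(r.as_matrix().round(3))
c=manip.camera_params("wrist"); print("cam in tool",r.inv().apply(c['origin']-s['position'])*1000)
for sg in(1,-1):
    y=np.r_[sg*BX,0]; x=np.array([0,0,-1.]); T=R.from_matrix(np.c_[x,y,np.cross(x,y)])
    T2=R.from_rotvec(np.r_[BX,0]*0.0)*T
    print(sg,(T2*r.inv()).as_rotvec())
print("pre",w(-9,-130),"flush tcp",w(-9,-51),"BY",BY,"BX",BX)
for v in np.arange(0,1.06,.15):
    f=1.134-v; yc=140+110*np.cos(f)-7.5*np.sin(f)-11; zc=57+110*np.sin(f)+7.5*np.cos(f); print(round(v,2),round(yc,1),w(0,yc).round(1),round(zc,1))
E
```

```text
[[-0.001  0.359 -0.933]
 [ 0.001 -0.933 -0.359]
 [-1.    -0.001 -0.   ]]
cam in tool [-143.49072687   -0.88820928  -76.47496661]
1 [-8.05633916e-04 -1.38400275e-03  1.35848616e+00]
-1 [-1.46674034e-03  8.53795820e-04 -1.78310586e+00]
pre [527.60741158 -18.13691851] flush tcp [515.45340616  59.92254698] BY [-0.15384817  0.9880945 ] BX [0.9880945  0.15384817]
0.0 168.7 [490.5 278.4] 159.8
0.15 183.7 [488.2 293.2] 152.8
0.3 197.4 [486.1 306.7] 143.5
0.45 209.5 [484.3 318.7] 132.3
0.6 219.9 [482.7 329. ] 119.4
0.75 228.2 [481.4 337.2] 105.2
0.9 234.3 [480.5 343.2] 89.8
1.05 238.0 [479.9 346.8] 73.7
```

```bash
for i in 1 2 3; do python3 -m crank '{"translation":[[22,31,0],[22,31,0],[22,31,0],[22,31,0],[22,31,0]],"delta_rot":[[0,0,0.0906],[0,0,0.0906],[0,0,0.0906],[0,0,0.0906],[0,0,0.0906]],"gripper":[0.3,0.3,0.3,0.3,0.3]}'; done
python3 -m crank '{"translation":[[0,0,-30],[0,0,-30],[0,0,-30],[0,0,-20]],"delta_rot":[[0.13,0.02,0],[0.13,0.02,0],[0,0,0],[0,0,0]],"gripper":[0.3,0.3,0.3,0.3]}'
python3 - <<'E'
from h import *
from bench import manip
s=manip.observe(); r=R.from_quat(s['eef_rot']); print(r.as_matrix().round(3),b(s['position']*1000),s['position'],s['opening'],s['q'],s['force'])
y=np.r_[BX,0]; x=np.array([0,0,-1.]); T=R.from_rotvec(.26*y)*R.from_matrix(np.c_[x,y,np.cross(x,y)])
print((T*r.inv()).as_rotvec(), w(-9,-130))
E
```

```text
time_s: 0.6
position: [0.2987, -0.3336, 0.231]
eef_rot: [-0.648, -0.283, 0.648, -0.283]
force: [0.3, -0.3, 0.3]
opening: 0.0597
time_s: 1.1
position: [0.4087, -0.1786, 0.2311]
eef_rot: [-0.568, -0.421, 0.568, -0.421]
force: [0.3, -0.7, 0.2]
opening: 0.06
time_s: 1.6
position: [0.5188, -0.0235, 0.2309]
eef_rot: [0.459, 0.538, -0.459, 0.538]
force: [0.3, 0.0, 0.9]
opening: 0.0599
time_s: 2.0
position: [0.5172, -0.0255, 0.1182]
eef_rot: [0.516, 0.604, -0.396, 0.461]
force: [-0.1, -0.0, -0.8]
opening: 0.0603
[[-0.043  0.988  0.147]
 [ 0.258  0.153 -0.954]
 [-0.965 -0.003 -0.261]] [ -20.4149027  -135.70346255] [ 0.51720588 -0.02552864  0.1181616 ] 0.06025996886907543 [-0.18958661  0.20706102 -0.21592627  1.24177352  0.24752052  1.21620194] [-0.14836817 -0.04128317 -0.81363346]
[-0.00383531 -0.00393295  0.00071989] [527.60741158 -18.13691851]
```

```bash
python3 -m crank '{"translation":[[11,2,-30],[0,0,-30],[0,0,-25],[0,0,-10],[0,0,0]],"delta_rot":[[0,0,0],[0,0,0],[0,0,0],[0,0,0],[0,0,0]],"gripper":[0.3,0.3,0.3,0.3,0.3]}'
python3 - <<'E'
from h import *
from bench import manip
p,d=manip.grab_frame("side"); x=p[190:310,160:320]; cv2.imwrite("pics/s1.png",cv2.resize(x[:,:,::-1],None,fx=4,fy=4,interpolation=2))
p,d=manip.grab_frame("wrist"); cv2.imwrite("pics/w1.png",p[:,:,::-1])
E
```

```text
time_s: 2.5
position: [0.528, -0.0229, 0.0249]
eef_rot: [0.516, 0.604, -0.396, 0.461]
force: [-0.3, 0.4, -0.2]
opening: 0.0597
```

View pics/w1.png

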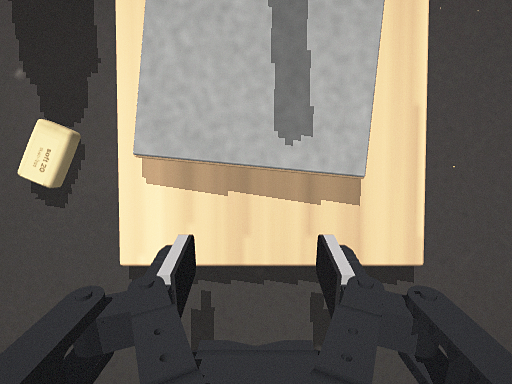

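Wrist view: the fingertips are at about (180,245) and (330,245), centred on the block's near edge, which runs from (134,155) to (363,177). The eraser at (48,153) is clear. Next I lower the fingers until they touch the board.

```bash
for i in 1 2; do python3 -m crank '{"translation":[[0,0,-2],[0,0,-2],[0,0,0]],"delta_rot":[[0,0,0],[0,0,0],[0,0,0]],"gripper":[0.3,0.3,0.3]}'; done
```

```text
time_s: 2.9
position: [0.5296, -0.0231, 0.0228]
eef_rot: [0.516, 0.603, -0.395, 0.463]
force: [0.4, -0.1, 0.6]
opening: 0.0599
time_s: 3.2
position: [0.529, -0.023, 0.018]
eef_rot: [0.516, 0.603, -0.395, 0.462]
force: [0.6, -0.2, -0.0]
opening: 0.0596
```

```bash
for i in 1 2; do python3 -m crank '{"translation":[[0,0,-1.5],[0,0,-1.5],[0,0,0]],"delta_rot":[[0,0,0],[0,0,0],[0,0,0]],"gripper":[0.3,0.3,0.3]}'; done
```

```text
time_s: 3.5
position: [0.5291, -0.023, 0.015]
eef_rot: [0.516, 0.603, -0.395, 0.462]
force: [-0.5, 1.2, 0.5]
opening: 0.0597
time_s: 3.8
position: [0.5291, -0.023, 0.0121]
eef_rot: [0.516, 0.603, -0.395, 0.462]
force: [-0.3, -0.5, -1.2]
opening: 0.0596
```

```bash
for i in 1 2; do python3 -m crank '{"translation":[[0,0,-1.5],[0,0,-1],[0,0,0]],"delta_rot":[[0,0,0],[0,0,0],[0,0,0]],"gripper":[0.3,0.3,0.3]}'; done
```

```text
time_s: 4.1
position: [0.5292, -0.0231, 0.0096]
eef_rot: [0.516, 0.603, -0.395, 0.462]
force: [0.8, -0.5, 0.1]
opening: 0.06
time_s: 4.4
position: [0.5294, -0.023, 0.0088]
eef_rot: [0.517, 0.603, -0.395, 0.462]
force: [-3.9, -0.7, 11.6]
opening: 0.0601
```

```bash
python3 -m crank '{"translation":[[0,0,4],[-1.5,10,0],[-1.5,10,0],[-1.5,10,0],[-1.5,10,0]],"delta_rot":[[0,0,0],[0,0,0],[0,0,0],[0,0,0],[0,0,0]],"gripper":[0.3,0.3,0.3,0.3,0.3]}'; python3 -m crank '{"translation":[[-1.5,10,0],[-1.5,10,0],[-1.5,10,0],[0,0,0]],"delta_rot":[[0,0,0],[0,0,0],[0,0,0],[0,0,0]],"gripper":[0.3,0.3,0.3,0.3]}'
python3 - <<'E'
from h import *
from bench import manip
p,d=manip.grab_frame("wrist"); cv2.imwrite("pics/w2.png",p[:,:,::-1])
print(b(manip.observe()['position']*1000))
E
```

```text
time_s: 4.9
position: [0.523, 0.018, 0.011]
eef_rot: [0.516, 0.603, -0.395, 0.462]
force: [-0.3, -0.6, -1.6]
opening: 0.0594
time_s: 5.3
position: [0.5183, 0.0483, 0.0113]
eef_rot: [0.516, 0.603, -0.395, 0.462]
force: [-0.8, 0.3, 0.4]
opening: 0.0599
[ -7.81815754 -63.52333907]
```

View pics/w2.png

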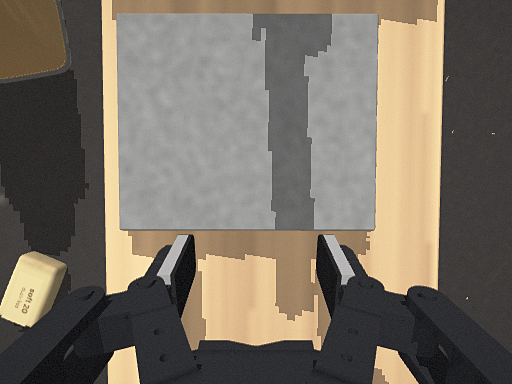

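The block is now square with the board. Its near edge is at row 229, touching both fingers, so I continue gently towards the bar.

```bash
python3 -m crank '{"translation":[[-0.8,5,0],[-0.6,4,0],[-0.3,2,0],[0,0,0]],"delta_rot":[[0,0,0],[0,0,0],[0,0,0],[0,0,0]],"gripper":[0.3,0.3,0.3,0.3]}'; for i in 1 2; do python3 -m crank '{"translation":[[-0.15,1,0],[-0.15,1,0],[0,0,0]],"delta_rot":[[0,0,0],[0,0,0],[0,0,0]],"gripper":[0.3,0.3,0.3]}'; done
```

```text
time_s: 5.75
position: [0.5171, 0.0581, 0.0113]
eef_rot: [0.516, 0.603, -0.395, 0.462]
force: [-0.1, 0.3, -0.3]
opening: 0.0597
time_s: 6.05
position: [0.5168, 0.0599, 0.0113]
eef_rot: [0.516, 0.603, -0.395, 0.462]
force: [0.4, -1.3, 0.8]
opening: 0.0596
time_s: 6.35
position: [0.5165, 0.062, 0.0113]
eef_rot: [0.516, 0.603, -0.395, 0.462]
force: [-0.0, -0.4, 1.6]
opening: 0.0598
```

```bash
for i in 1 2 3; do python3 -m crank '{"translation":[[-0.15,1,0],[0,0,0]],"delta_rot":[[0,0,0],[0,0,0]],"gripper":[0.3,0.3]}'; done
```

```text
time_s: 6.55
position: [0.5163, 0.063, 0.0113]
eef_rot: [0.516, 0.603, -0.395, 0.462]
force: [-0.1, -1.5, 0.9]
opening: 0.0598
time_s: 6.75
position: [0.5163, 0.0633, 0.0113]
eef_rot: [0.516, 0.602, -0.396, 0.463]
force: [0.3, -5.2, 1.1]
opening: 0.0596
time_s: 6.95
position: [0.5163, 0.0635, 0.0113]
eef_rot: [0.516, 0.602, -0.396, 0.463]
force: [-0.0, -8.7, 2.2]
opening: 0.0599
```

Contact with the bar shows up as rising force. One more firm press, then back off and check.

```bash
python3 -m crank '{"translation":[[-0.3,2,0],[0,0,0]],"delta_rot":[[0,0,0],[0,0,0]],"gripper":[0.3,0.3]}'; python3 -m crank '{"translation":[[0.8,-5,0],[2.3,-15,0],[6,-40,0],[0,0,30],[0,0,40]],"delta_rot":[[0,0,0],[0,0,0],[0,0,0],[0,0,0],[0,0,0]],"gripper":[0.3,0.3,0.3,0.3,0.3]}'
python3 -m crank '{"translation":[[0,0,45],[0,0,45],[0,0,45],[0,-40,20]],"delta_rot":[[-0.13,-0.02,0],[-0.13,-0.02,0],[0,0,0],[0,0,0]],"gripper":[1,1,1,1]}'
python3 - <<'E'
from h import *
from bench import manip
s=manip.observe();print(b(s['position']*1000),s['position'])
c=manip.camera_params("side"); p,d=manip.grab_frame("side"); np.savez("pics/side2.npz",p=p,d=d,**c)
cv2.imwrite("pics/s2.png",cv2.resize(p[140:290,160:310,::-1],None,fx=4,fy=4,interpolation=cv2.INTER_CUBIC))
c=manip.camera_params("top"); p,d=manip.grab_frame("top"); np.savez("pics/top2.npz",p=p,d=d,**c)
for n,(a,bb,e,f) in (("side",(140,290,180,295)),("top",(160,290,140,350))):
    c=load(f"pics/{n}2.npz"); hsv=cv2.cvtColor(c['p'],cv2.COLOR_RGB2HSV).astype(int); H,S,V=hsv[...,0],hsv[...,1],hsv[...,2]
    M=np.zeros(H.shape,bool);M[a:bb,e:f]=1
    g=cv2.morphologyEx((M&(S<40)&(V>75)&(V<175)).astype(np.uint8),cv2.MORPH_OPEN,np.ones((3,3)))>0
    q=quad(big(g)); r=cv2.minAreaRect((plane(c,q,.026)[:,:2]*1000).astype(np.float32)); print(n,r,b(r[0]))
E
```

```text
time_s: 7.15
position: [0.5163, 0.0637, 0.0113]
eef_rot: [0.515, 0.601, -0.398, 0.464]
force: [0.8, -16.2, 2.9]
opening: 0.0598
time_s: 7.65
position: [0.5233, 0.0058, 0.0799]
eef_rot: [0.516, 0.604, -0.397, 0.46]
force: [0.9, 0.4, 0.4]
opening: 0.0595
time_s: 8.05
position: [0.5261, -0.0299, 0.2411]
eef_rot: [0.46, 0.538, -0.456, 0.54]
force: [0.9, -0.7, -0.2]
opening: 0.0014
[ -12.28740893 -141.43865823] [ 0.52611896 -0.02994516  0.24111756]
side ((504.66302490234375, 118.21038055419922), (116.63245391845703, 97.71798706054688), 8.530874252319336) [-10.69443986   8.25396817]
top ((502.2865295410156, 120.32421875), (115.51905059814453, 97.64091491699219), 8.671944618225098) [-12.71743171  10.70825953]
```

View pics/s2.png

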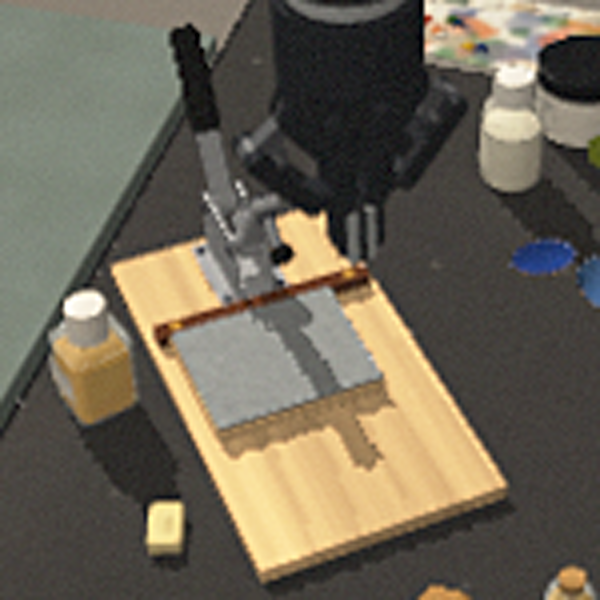

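The block reads flush: y is about 9.5 of 10 mm and yaw 8.6° against 8.85°. The bar's edge meets the grey lino along (170,335)–(330,290). The clamp is still open, with the grip at (195,80). Next I go to the handle.

```bash
python3 -m crank '{"translation":[[-4,34,5],[-4,36,5],[-4,36,5],[-4,36,5],[-4,36,0]],"delta_rot":[[0,0,0],[0,0,0],[0,0,0],[0,0,0],[0,0,0]],"gripper":[1,1,1,1,1]}';python3 -m crank '{"translation":[[-4,36,0],[-4,36,0],[-4,36,0],[0,0,-20],[0,0,0]],"delta_rot":[[0,0,0],[0,0,0],[0,0,0],[0,0,0],[0,0,0]],"gripper":[1,1,1,1,1]}'
python3 - <<'E'
from h import *
from bench import manip
s=manip.observe();print(b(s['position']*1000),s['position'],R.from_quat(s['eef_rot']).as_matrix().round(3),s['opening'])
p,d=manip.grab_frame("wrist"); cv2.imwrite("pics/w3.png",p[:,:,::-1])
E
```

```text
time_s: 8.65
position: [0.5044, 0.1463, 0.2559]
eef_rot: [0.46, 0.538, -0.46, 0.537]
force: [0.2, 0.4, 0.4]
opening: -0.0003
time_s: 9.15
position: [0.4914, 0.2534, 0.2328]
eef_rot: [0.457, 0.539, -0.461, 0.537]
force: [-0.3, -0.7, -0.2]
opening: 0.0
[ -3.05032086 143.88116595] [0.49135014 0.2533989  0.23280531] [[-0.006  0.988  0.156]
 [-0.002  0.156 -0.988]
 [-1.    -0.006  0.001]] 3.2344756943126676e-05
```

View pics/w3.png

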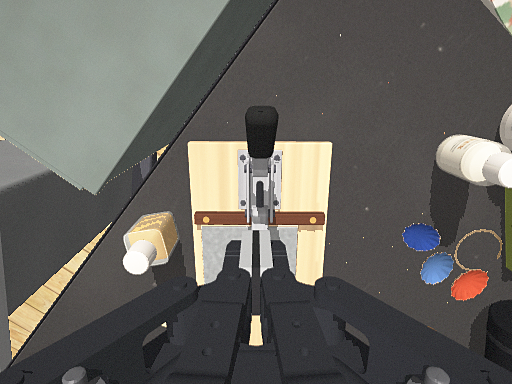

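The fingers (column ~256) sit in front of the grip (262,130), about 3 mm off in x. I lower them between arm and handle, then push along the arc.

```bash
python3 -m crank '{"translation":[[3,0.5,-30],[0,0,-30],[0,0,-15],[-1.5,10,0],[0,0,0]],"delta_rot":[[0,0,0],[0,0,0],[0,0,0],[0,0,0],[0,0,0]],"gripper":[1,1,1,1,1]}'
python3 -m crank '{"translation":[[-1,6,0],[-1,6,0],[-1,6,-1],[0,0,0]],"delta_rot":[[0,0,0],[0,0,0],[0,0,0],[0,0,0]],"gripper":[1,1,1,1]}'
```

```text
time_s: 9.7
position: [0.4945, 0.2639, 0.1621]
eef_rot: [0.46, 0.537, -0.46, 0.537]
force: [-0.4, -0.0, 0.1]
opening: -0.0
time_s: 10.1
position: [0.4913, 0.2824, 0.1606]
eef_rot: [0.46, 0.537, -0.459, 0.537]
force: [-0.2, -0.5, -0.7]
opening: -0.0
```

```bash
python3 -m crank '{"translation":[[-1,5,-3],[-1,5,-4],[-1,7,-4],[-1,6,-5],[0,0,0]],"delta_rot":[[0,0,0],[0,0,0],[0,0,0],[0,0,0],[0,0,0]],"gripper":[1,1,1,1,1]}'
python3 - <<'E'
from h import *
from bench import manip
p,d=manip.grab_frame("side"); cv2.imwrite("pics/s3.png",cv2.resize(p[110:260,160:310,::-1],None,fx=4,fy=4,interpolation=cv2.INTER_CUBIC))
s=manip.observe();print(b(s['position']*1000),s['position'])
E
```

```text
time_s: 10.6
position: [0.4867, 0.305, 0.1431]
eef_rot: [0.459, 0.538, -0.46, 0.537]
force: [0.1, 0.6, -0.4]
opening: -0.0
[  0.38958613 195.28639642] [0.48684049 0.30472135 0.14349356]
```

View pics/s3.png

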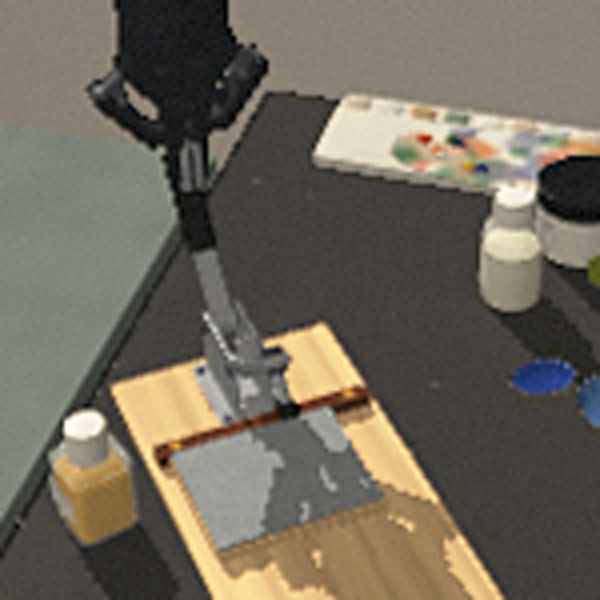

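The fingertips are on the grip at (195,200), the handle follows them and the arm is coming down. I continue along the arc.

```bash
python3 -m crank '{"translation":[[-1.2,7,-5.5],[-1.2,6.5,-6],[-0.8,5.5,-6.5],[-0.8,5,-6.5],[0,0,0]],"delta_rot":[[0,0,0],[0,0,0],[0,0,0],[0,0,0],[0,0,0]],"gripper":[1,1,1,1,1]}'
python3 -m crank '{"translation":[[-0.6,4,-7],[-0.6,4,-7],[0,0,0]],"delta_rot":[[0,0,0],[0,0,0],[0,0,0]],"gripper":[1,1,1]}'
python3 -m crank '{"translation":[[-0.5,3,-7.5],[-0.5,3,-8],[0,0,0]],"delta_rot":[[0,0,0],[0,0,0],[0,0,0]],"gripper":[1,1,1]}'
```

```text
time_s: 11.15
position: [0.4826, 0.3288, 0.1184]
eef_rot: [0.459, 0.538, -0.46, 0.537]
force: [0.6, -0.3, 0.1]
opening: -0.0001
time_s: 11.45
position: [0.4819, 0.3369, 0.105]
eef_rot: [0.46, 0.537, -0.46, 0.537]
force: [0.4, 0.7, 1.8]
opening: 0.0002
time_s: 11.75
position: [0.4806, 0.3424, 0.0888]
eef_rot: [0.459, 0.537, -0.46, 0.537]
force: [0.2, -1.4, -0.3]
opening: 0.0003
```

```bash
python3 -m crank '{"translation":[[-0.3,2,-6],[-0.3,1.5,-6],[0,0,0]],"delta_rot":[[0,0,0],[0,0,0],[0,0,0]],"gripper":[1,1,1]}'
python3 -m crank '{"translation":[[0,0,-2],[0,0,-1.5],[0,0,0]],"delta_rot":[[0,0,0],[0,0,0],[0,0,0]],"gripper":[1,1,1]}'
```

```text
time_s: 12.05
position: [0.4799, 0.3456, 0.0769]
eef_rot: [0.459, 0.537, -0.46, 0.537]
force: [-1.0, 0.1, -0.9]
opening: 0.0002
time_s: 12.35
position: [0.4805, 0.3459, 0.0747]
eef_rot: [0.46, 0.537, -0.46, 0.537]
force: [0.2, -0.3, 0.7]
opening: 0.0
```

```bash
python3 -m crank '{"translation":[[0,0,-1.5],[0,0,-1.5],[0,0,0]],"delta_rot":[[0,0,0],[0,0,0],[0,0,0]],"gripper":[1,1,1]}'
python3 -m crank '{"translation":[[0,0,-1],[0,0,0]],"delta_rot":[[0,0,0],[0,0,0]],"gripper":[1,1]}'
python3 -m crank '{"translation":[[0,0,-1],[0,0,0]],"delta_rot":[[0,0,0],[0,0,0]],"gripper":[1,1]}'
```

```text
time_s: 12.65
position: [0.4808, 0.3461, 0.073]
eef_rot: [0.46, 0.537, -0.459, 0.537]
force: [-1.5, -1.4, 5.6]
opening: -0.0002
time_s: 12.85
position: [0.4809, 0.3461, 0.0727]
eef_rot: [0.461, 0.537, -0.459, 0.537]
force: [-3.1, -1.8, 10.4]
opening: 0.0
time_s: 13.05
position: [0.4809, 0.3461, 0.0725]
eef_rot: [0.461, 0.537, -0.459, 0.537]
force: [-5.2, -3.4, 15.5]
opening: -0.0004
```

The force is rising at the end stop (z ≈ 73 mm, as predicted). I lift away and look.

```bash
python3 -m crank '{"translation":[[0,0,10],[0,0,40],[0,0,45],[0,0,45],[0,-20,30]],"delta_rot":[[0,0,0],[0,0,0],[0,0,0],[0,0,0],[0,0,0]],"gripper":[1,1,1,1,1]}'
python3 -m crank '{"translation":[[20,-40,0],[20,-40,0],[20,-40,0],[20,-40,0],[0,0,0]],"delta_rot":[[0,0,0],[0,0,0],[0,0,0],[0,0,0],[0,0,0]],"gripper":[1,1,1,1,1]}'
python3 - <<'E'
from h import *
from bench import manip
a=[]
for n,(r0,r1,c0,c1) in (("side",(140,290,170,320)),("top",(150,300,140,340))):
    c=manip.camera_params(n); p,d=manip.grab_frame(n); np.savez(f"pics/{n}4.npz",p=p,d=d,**c)
    a.append(cv2.resize(p[r0:r1,c0:c1,::-1],None,fx=2.2,fy=2.2,interpolation=cv2.INTER_CUBIC))
    c['d']=d;P=cloud(c)*1000; f=(P.reshape(-1,3)[:,:2]-O); x=(f@BX);y=(f@BY);z=P.reshape(-1,3)[:,2]
    for yy in range(200,271,10):
        m=(abs(x)<8)&(abs(y-yy)<4)&(z>30)&(z<140); print(n,yy,np.round(np.median(z[m]),1) if m.any() else None,m.sum())
    hsv=cv2.cvtColor(p,cv2.COLOR_RGB2HSV).astype(int); S,V=hsv[...,1],hsv[...,2]; M=np.zeros(V.shape,bool);M[r0:r1,c0:c1]=1
    g=M&(S<40)&(V>60)&(V<175)&(abs(P[...,2]-26)<6); r=cv2.minAreaRect((plane(c,quad(big(g)),.026)[:,:2]*1000).astype(np.float32)); print(n,r,b(r[0]))
cv2.imwrite("pics/f.png",np.hstack(a))
E
```

```text
time_s: 13.55
position: [0.481, 0.3275, 0.2431]
eef_rot: [0.461, 0.537, -0.458, 0.538]
force: [0.1, -0.0, 0.1]
opening: -0.0002
time_s: 14.05
position: [0.5623, 0.1616, 0.2397]
eef_rot: [0.461, 0.535, -0.462, 0.536]
force: [-0.4, -0.2, 0.1]
opening: 0.0
side 200 69.7 11
side 210 69.8 13
side 220 69.0 10
side 230 71.0 12
side 240 72.0 10
side 250 72.4 10
side 260 73.0 7
side 270 None 0
side ((504.2994689941406, 118.32008361816406), (116.17560577392578, 97.40306091308594), 8.383942604064941) [-11.03678983   8.41829758]
top 200 None 0
top 210 None 0
top 220 None 0
top 230 None 0
top 240 None 0
top 250 None 0
top 260 None 0
top 270 None 0
top ((519.3224487304688, 118.96705627441406), (97.67501068115234, 30.470083236694336), 86.95982360839844) [3.90686937 6.74630976]
```

View pics/f.png

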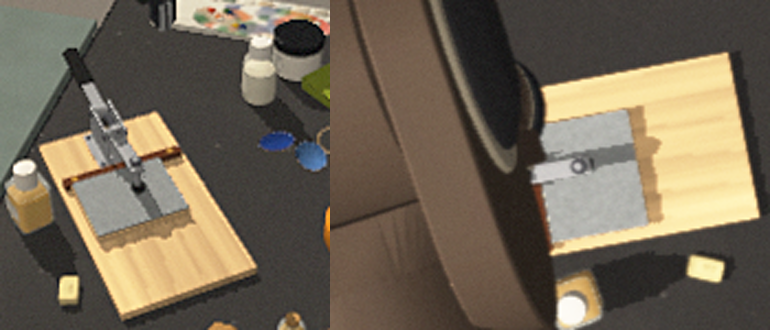

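In the side view the handle lies almost level (grip at (80,65)) and the spindle rests on the block at (138,187). The top view confirms the spindle on the lino, and the bystanders are in place. Handing in.

```bash
python3 -c "
from bench import manip
print(manip.close_job())"
```

```text
the job is handed in; nothing more can be done
None
```

The lino block is against the stop bar and the toggle clamp is locked down on it. I handed the job in at about 14 s with the robot clear of everything.

- **Block:** I pushed it with two fingertips, which squared it to the board, then pressed it against the bar up to about 16 N. Before clamping, the two cameras put its centre at board y of 8.3 and 10.7 mm (target 10). Its yaw was about 8.6° against the board's 8.85°.
- **Clamp:** I pushed the handle along its arc to the end stop, where the force rose to about 15 N. I felt no clear resistance or snap near dead centre. After I let go, the side camera's depth showed the grip nearly level, about 0.06 rad above horizontal. The pictures show the spindle tip on the lino.
- **After clamping:** The side camera put the block within 0.2 mm of its earlier place in board y, with its yaw about 0.15° different.

**Checks that failed or disagreed:**
- The final top-view measurements failed because the robot arm covered the handle and part of the block, so the last numbers come from the side camera only.
- The two cameras differ by about 2.5 mm on the block's position, roughly what the calibration allows. Flush contact therefore rests mainly on the force rise at the bar and on the pictures.
- The block sits about 11 mm off the board's centre line to one side. The task set no side position, and the spindle still lands on it.
- The ink bottle and eraser looked unmoved in the last pictures. I did not measure them, or check the vial and tape roll separately.

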